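# Take the long adapter sleeve off its drying peg

## Robot

A 6-joint arm with a two-finger parallel gripper is mounted at the origin on the work surface. World frame = base frame: x ahead of the robot, y to its left, z up, the work surface at z = 0. Lengths are in m, angles in rad, forces in N, time in s.
With the tool pointing down it reaches from about 0.3 to 0.875 m from the base axis. Payload 6.4 kg.
Tool frame: the origin (TCP) lies midway between the tips of the shut fingers; the grasp point (between the pads) lies 19 mm behind it; z points along the fingers, y is the line along which they close (so a half turn about z gives the same grasp; the last joint's range is limited). The gripper opens to 85 mm and grips with 20 to 120 N. Pads are 22 mm wide; open, the fingers measure 114 mm over their backs; the gripper's body (76 mm by 85 mm) begins 54 mm behind the grasp point. The pads swing forward as they close: fully open they stand 13 mm farther back than shut.
Start: joints at [-1.382, 0.181, 1.607, -0, 1.354, -0.206], TCP at [0.221, -0.531, 0.231] pointing down, gripper open.
Joint ranges: [-2.99, 2.99], [-0.89, 2.07], [0.3, 2.58], [-1.14, 4.28], [0, 2.63], [-3.12, 3.12]. Speed limits (rad/s): [2.57, 2.57, 3.01, 3.14, 3.14, 3.14].

## Interface

Orientations are given as a unit quaternion [w, x, y, z].
In Python, from bench import bot gives the robot as it stands.
- The arm moves only by the tool carry_out, never from a script. Its argument "increments" is a list of rows, each an object of numbers: "dx", "dy", "dz": the shift along the tool's x, y, z in mm; "ax", "ay", "az": the turn, a rotation vector about the tool's x, y, z in rad; "fingers": the closure, from 0 (fully open) to 1 (shut). In form: [{"dx": .., "dy": .., "dz": .., "ax": .., "ay": .., "az": .., "fingers": ..}, ...]. A call has 1 to 20 rows; each row shifts and turns the commanded pose from where the row before left it, along the tool's axes as they then stand; what a row does not reach is not made up. A row lasts 1/12 s, in which the tool goes at most 41.7 mm and 7.16 degrees, less where a joint would pass 70% of its speed; a pose out of reach is approached as far as the arm can. A call with a gripper value outside its range is refused whole. The fingers move at their own pace and stop on an object; the grip force is fixed at half the most. Time passes only in rows, so rows that do not move let the fingers close. It gives the time, the measured TCP pose, the force, the opening and the grip force at its end, in the units of the state.
- bot.read_state(): the state, without advancing time (a new reading comes with each control period).
- bot.snapshot(name): name is "side" or "top" or "wrist"; returns the picture (420x560x3 uint8, red, green, blue); there is no depth.
- bot.camera_model(name): a dict with "mtx" (3x3 intrinsics, pixels), "origin" and "attitude" of the camera in the world; the wrist camera has in their place "mount" (4x4, takes a point from camera to tool coordinates, whose origin is the TCP and whose axes are the flange's). Camera axes: x right, y down, z forward; pixel columns grow to the right and rows downward; lengths in m; the calibration is good to about 2 mm. A picture is of the moment at which its call begins: read the wrist's pose just before it. camera_model takes no time and is no camera call.
- bot.finish_job(): hands the job in; it is judged then, once.
The state is a dict: "time": time; "joint_pos": joint angles; "joint_velocities": joint speeds; "joint_torque": joint torques, N m; "ee_pos": TCP position; "tool_rot": TCP orientation; "wrist_force": force on the tool from outside, world axes, zero at the start; "moment": the same for the moment, N m; "width": finger opening in m; "grasp_force": force on a finger pad.
Only numpy, scipy, OpenCV 4.12 (cv2) and the standard library are available. Lean on these libraries where they do the work, as an engineer would, in place of code of your own. Each camera call takes 0.05 s, during which the arm holds its last target. There are 200 camera calls.

## Task

Two washed centrifuge adapter sleeves hang on the horizontal pegs of two drying stands. Slide the long sleeve off the open end of its peg, carry it to the steel tray and lower it in on its side, letting go only once it is down at the tray's floor. Leave the short sleeve hanging where it is on its peg.

Things in the scene. Friction and masses are not known exactly. Their poses are not given: they have to be found in the camera images.
- long_sleeve_center (a point): centre of the long white plastic sleeve: a tube 80 mm long, outer diameter 54 mm, bore 34 mm, 0.08 to 0.17 kg, loose on its peg. The point lies on its axis, half-way along; x is the tube's axis (level, in line with the peg). It hangs on the 14 mm peg by the top of its bore, so its axis starts 10 mm below the peg's axis (centre 120 mm above the table), and it can also turn about its axis. Its centre starts 45 to 95 mm from the peg's open end; nothing locks it, it slides freely
- peg_tip (a point): centre of the open end of the peg that carries the long sleeve. The peg is a level steel rod, 14 mm in diameter and 170 mm long, its axis 130 mm above the table; x points from the open end along the peg to its fixed end (the column, 170 mm away), z up, so the sleeve comes off along -x. The column, with a black clamp 26 mm square, reaches 144 mm above the table on a base 110 x 100 mm, 14 mm high. The stand is fixed to the table
- tray: open steel tray fixed on the table, 160 mm along its x, 210 mm along its y, 26 mm high, walls and floor 4 mm thick; origin at the centre of its underside. Empty. A sleeve lying in it has its centre 31 mm above the table
- short_sleeve_center (a point): centre of the short sleeve, a bystander: same tube but 40 mm long, x along its axis, hanging on the peg of another stand of the same make
Things that resemble listed ones, but are neither listed nor needed, are in the scene too. Leave any black, green or turquoise look-alike of the part that bears long_sleeve_center alone.

How it is judged:
On the way, in this order (a step that is already met when the one before it is completed fails the run):
1. the long sleeve is held in the gripper, clear of the peg's open end and not dropped (contact force between the fingers and long_sleeve above 0.3 N and height (world z) of long_sleeve_center above 0.08 m and (x of long_sleeve_center in the frame of peg_tip below -0.042 m or y of long_sleeve_center in the frame of peg_tip above 0.04 m or y of long_sleeve_center in the frame of peg_tip below -0.04 m)), for 0.1 s.
2. the long sleeve, still held, is down in the tray (centre less than 50 mm above the table) (contact force between the fingers and long_sleeve above 0.3 N and z of long_sleeve_center in the frame of tray below 0.05 m and x of long_sleeve_center in the frame of tray between -0.07 and 0.07 m and y of long_sleeve_center in the frame of tray between -0.095 and 0.095 m), for 0.1 s.
At the end, for the whole second after the job is handed in: the long sleeve lies on its side on the tray's floor (centre less than 41 mm above the table, and within 70 mm along x and 95 mm along y of the tray's centre), released and at rest; the short sleeve hangs on its peg within 20 mm of where it was (z of long_sleeve_center in the frame of tray below 0.041 m and x of long_sleeve_center in the frame of tray between -0.07 and 0.07 m and y of long_sleeve_center in the frame of tray between -0.095 and 0.095 m and linear speed of long_sleeve below 0.02 m/s and distance of short_sleeve_center from where it was at the start of the episode below 0.02 m); the robot touches nothing.
It fails at once if the short sleeve is moved more than 20 mm (distance of short_sleeve_center from where it was at the start of the episode above 0.02 m).
It also fails if it takes over 43 s, if anything falls off the work surface, if the arm or the gripper's body presses on something with over 40 N, if the wrist force passes 120 N, or if a joint passes its speed limit or range.

## Working session

There is one attempt and no reset: what is moved stays moved. The work goes in short steps, Python scripts to look and compute and a tool call to move; the robot and the scene stay as the last step left them, time stands still between calls to the robot, and variables do not carry over. Pictures are saved under pics/ and viewed, at most 12 in all, crops included, and the job is handed in when it is done.

Besides the shell and the picture viewer there is one more tool, called after "Emit:" as name(argument=value, ...) on one line, values as JSON. carry_out: Moves the arm, as the interface text tells. Its arguments: {"type":"object","properties":{"increments":{"type":"array"}},"required":["increments"]}

```bash
mkdir -p pics
python3 - <<'E'
from bench import bot
import cv2, numpy as np
np.set_printoptions(precision=4,suppress=True)
s=bot.read_state();print(s)
for n in("side","top"):
    c=bot.camera_model(n);print(n,c)
    cv2.imwrite(f"pics/{n}0.png",bot.snapshot(n)[:,:,::-1])
print(bot.camera_model("wrist"))
E
```

```text
{'time': 0.0, 'joint_pos': array([-1.3823,  0.1816,  1.608 , -0.    ,  1.3538, -0.2063]), 'joint_velocities': array([ 0.0018, -0.0013, -0.0013, -0.0009,  0.0004,  0.0007]), 'joint_torque': array([  0.0012, -44.4873, -35.1332,  -0.0003,   0.0089,   0.    ]), 'ee_pos': array([ 0.2211, -0.5302,  0.2304]), 'tool_rot': array([-0.0009,  0.9806,  0.1961, -0.    ]), 'wrist_force': array([-0.1395,  0.4174, -0.2949]), 'moment': array([-0.0239,  0.0253, -0.0088]), 'grasp_force': 0.0, 'width': 0.08531089951948413}
side {'mtx': array([[433.5422,   0.    , 279.4685],
       [  0.    , 433.5422, 216.1616],
       [  0.    ,   0.    ,   1.    ]]), 'origin': array([0.2639, 0.9633, 0.8311]), 'attitude': array([ 0.0599, -0.0864,  0.8714, -0.4792])}
top {'mtx': array([[519.4887,   0.    , 278.2106],
       [  0.    , 519.4887, 210.8543],
       [  0.    ,   0.    ,   1.    ]]), 'origin': array([ 0.4271, -0.1322,  1.6528]), 'attitude': array([-0.0191,  0.7089, -0.7044,  0.0318])}
{'mtx': array([[298.7237,   0.    , 277.8314],
       [  0.    , 298.7237, 210.2882],
       [  0.    ,   0.    ,   1.    ]]), 'mount': array([[-0.0013, -0.9443, -0.329 ,  0.0842],
       [ 1.    , -0.0015,  0.0004, -0.    ],
       [-0.0009, -0.329 ,  0.9443, -0.1423],
       [ 0.    ,  0.    ,  0.    ,  1.    ]])}
```

View pics/side0.png

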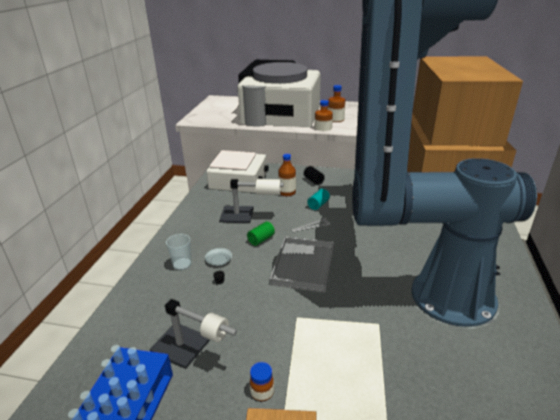

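View pics/top0.png

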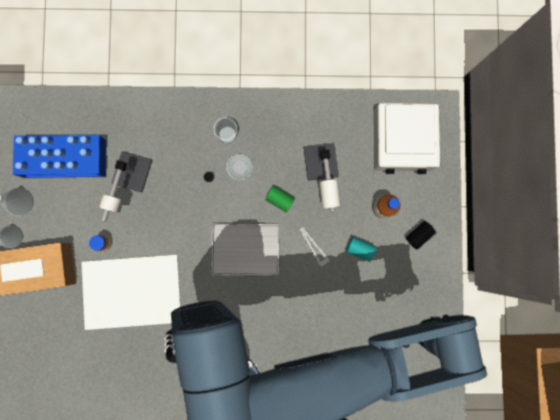

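The side view shows the long sleeve at about (268,186) with its column at (236,185), the short sleeve at about (213,327), and the tray at about (303,264). In the top view the long sleeve is at about (330,193), its column at (324,150), the tray at about (246,248), and the short sleeve at about (110,204). I'll zoom in on the ones that matter.

Run:
```python
import cv2, numpy as np
t=cv2.imread("pics/top0.png");s=cv2.imread("pics/side0.png")
a=cv2.resize(t[135:225,290:370],None,fx=5,fy=5,interpolation=cv2.INTER_CUBIC)   # 400x450
b=cv2.resize(s[155:235,210:290],None,fx=5,fy=5,interpolation=cv2.INTER_CUBIC)  #400x400
b=cv2.copyMakeBorder(b,0,50,0,0,cv2.BORDER_CONSTANT)
cv2.imwrite("pics/z1.png",np.hstack([a,b]))
a=cv2.resize(t[210:290,200:290],None,fx=5,fy=5,interpolation=cv2.INTER_CUBIC)
cv2.imwrite("pics/z2.png",a)
```

```text
(no output)
```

View pics/z1.png

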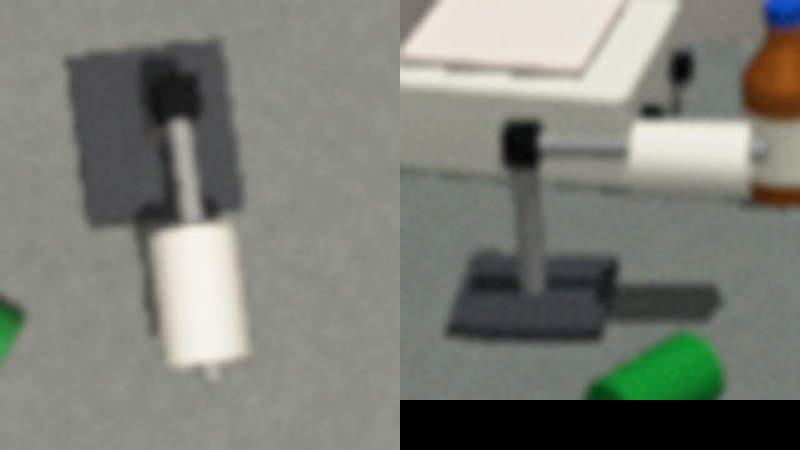

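View pics/z2.png

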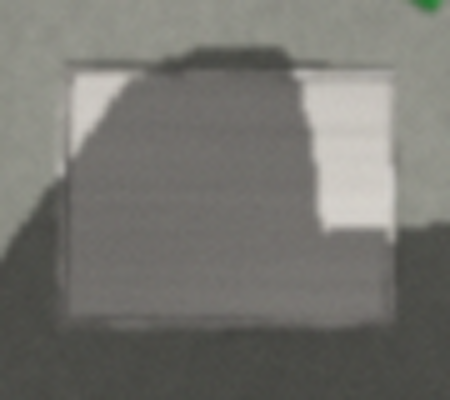

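The zooms show the long sleeve's centre in the top view at (329.6,193.4), with the peg running from (325.6,158.6) to its tip at (332,209.6). The tray corners are at about (213.2,223.2), (278,223.2), (278,274) and (212.8,274). In the side view the sleeve's centre is at about (268,186).

```bash
cat > h.py <<'E'
import numpy as np
from scipy.spatial.transform import Rotation as R
from bench import bot
np.set_printoptions(precision=4,suppress=True)
def rot(q): return R.from_quat(np.roll(q,-1))
def cam(n):
    c=bot.camera_model(n)
    if n!="wrist": return c["mtx"],c["origin"],rot(c["attitude"]).as_matrix()
    s=bot.read_state();m=c["mount"];T=rot(s["tool_rot"]).as_matrix()
    return c["mtx"],s["ee_pos"]+T@m[:3,3],T@m[:3,:3]
def back(n,uv,z):   # pixel -> world point at height z
    K,o,A=cam(n);d=A@np.linalg.solve(K,[*uv,1]);return o+d*(z-o[2])/d[2]
def proj(n,p):
    K,o,A=cam(n);q=K@(A.T@(np.asarray(p)-o));return q[:2]/q[2]
E
python3 - <<'E'
from h import *
print("sleeve",back("top",(329.6,193.4),.123)); print("side",back("side",(268,186),.12))
a=back("top",(325.6,158.6),.13);b=back("top",(332,209.6),.13);print("peg",a,b,np.degrees(np.arctan2(*(a-b)[[1,0]])))
print("clamp",back("top",(324.4,154),.144))
print("sleeve ends",back("top",(328.5,179.3),.147),back("top",(331.2,207.2),.147))
c=[back("top",p,.026) for p in((213.2,223.2),(278,223.2),(278,274),(212.8,274))];print("tray",np.array(c),np.mean(c,0))
print("short",back("top",(110,204),.12))
E
```

```text
sleeve [ 0.5907 -0.3115  0.123 ]
side [ 0.5933 -0.3205  0.12  ]
peg [ 0.6936 -0.299   0.13  ] [ 0.542  -0.3177  0.13  ] 7.056669541265476
clamp [ 0.7047 -0.2939  0.144 ]
sleeve ends [ 0.6295 -0.3056  0.147 ] [ 0.5477 -0.3133  0.147 ]
tray [[ 0.5045  0.042   0.026 ]
 [ 0.5059 -0.1607  0.026 ]
 [ 0.3476 -0.1616  0.026 ]
 [ 0.3466  0.0409  0.026 ]] [ 0.4262 -0.0599  0.026 ]
short [0.5546 0.336  0.12  ]
```

Emit:
carry_out(increments=[{"az": 0.09},{"az": 0.09},{"az": 0.09},{"dx": 28,"dy": -12.2},{"dx": 28,"dy": -12.2},{"dx": 28,"dy": -12.2},{"dx": 28,"dy": -12.2},{"dx": 28,"dy": -12.2},{"dx": 28,"dy": -12.2},{"dx": 28,"dy": -12.2},{"dx": 28,"dy": -12.2},{"dx": 28,"dy": -12.2},{"dx": 28,"dy": -12.2},{"dx": 28,"dy": -12.2},{"dx": 28,"dy": -12.2},{"dx": 28,"dy": -12.2},{"dx": 28,"dy": -12.2},{},{},{}])

```text
invalid input
```

Run:
```python
from h import *
import cv2
s=bot.read_state();print(s["ee_pos"],s["tool_rot"],s["time"],s["wrist_force"])
w=bot.snapshot("wrist")[:,:,::-1];cv2.imwrite("pics/w1.png",w)
y=np.radians(7.06)
for d in(-.095,-.055,0,.04,.115):
    p=np.array([.5907,-.3115,.13])+np.array([np.cos(y),np.sin(y),0])*d;print(d,proj("wrist",p))
```

```text
[ 0.2211 -0.5303  0.2305] [-0.0008  0.9806  0.1961  0.    ] 0.1 [ 0.036  -0.0583 -0.4434]
-0.095 [ 104.0919 -429.2023]
-0.055 [ 111.4231 -570.0992]
0 [ 124.091  -813.5585]
0.04 [  135.9552 -1041.5733]
0.115 [  168.228  -1661.8158]
```

View pics/w1.png

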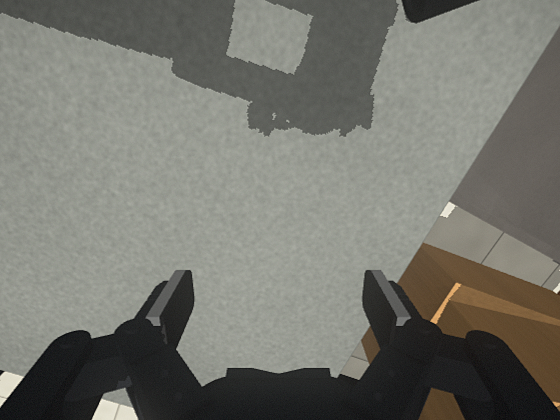

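The move was refused, probably because each row needs all its keys. The wrist picture therefore only shows the starting view, with the open fingers at about (180,300) and (385,300) over bare table. I'll resend full rows.

Emit:
carry_out(increments=[{"dx": 0,"dy": 0,"dz": 0,"ax": 0,"ay": 0,"az": 0.09,"fingers": 0},{"dx": 0,"dy": 0,"dz": 0,"ax": 0,"ay": 0,"az": 0.09,"fingers": 0},{"dx": 0,"dy": 0,"dz": 0,"ax": 0,"ay": 0,"az": 0.09,"fingers": 0},{"dx": 28,"dy": -12.2,"dz": 0,"ax": 0,"ay": 0,"az": 0,"fingers": 0},{"dx": 28,"dy": -12.2,"dz": 0,"ax": 0,"ay": 0,"az": 0,"fingers": 0},{"dx": 28,"dy": -12.2,"dz": 0,"ax": 0,"ay": 0,"az": 0,"fingers": 0},{"dx": 28,"dy": -12.2,"dz": 0,"ax": 0,"ay": 0,"az": 0,"fingers": 0},{"dx": 28,"dy": -12.2,"dz": 0,"ax": 0,"ay": 0,"az": 0,"fingers": 0},{"dx": 28,"dy": -12.2,"dz": 0,"ax": 0,"ay": 0,"az": 0,"fingers": 0},{"dx": 28,"dy": -12.2,"dz": 0,"ax": 0,"ay": 0,"az": 0,"fingers": 0},{"dx": 28,"dy": -12.2,"dz": 0,"ax": 0,"ay": 0,"az": 0,"fingers": 0},{"dx": 28,"dy": -12.2,"dz": 0,"ax": 0,"ay": 0,"az": 0,"fingers": 0},{"dx": 28,"dy": -12.2,"dz": 0,"ax": 0,"ay": 0,"az": 0,"fingers": 0},{"dx": 28,"dy": -12.2,"dz": 0,"ax": 0,"ay": 0,"az": 0,"fingers": 0},{"dx": 28,"dy": -12.2,"dz": 0,"ax": 0,"ay": 0,"az": 0,"fingers": 0},{"dx": 28,"dy": -12.2,"dz": 0,"ax": 0,"ay": 0,"az": 0,"fingers": 0},{"dx": 0,"dy": 0,"dz": 0,"ax": 0,"ay": 0,"az": 0,"fingers": 0},{"dx": 0,"dy": 0,"dz": 0,"ax": 0,"ay": 0,"az": 0,"fingers": 0}])

```text
time: 1.65
ee_pos: [0.5634, -0.3267, 0.2306]
tool_rot: [-0.0, 0.998, 0.064, -0.0]
wrist_force: [-0.6, -0.8, -0.2]
width: 0.0853
grasp_force: 0.0
```

Run:
```python
from h import *
import cv2
w=bot.snapshot("wrist")[:,:,::-1];cv2.imwrite("pics/w2.png",w)
y=np.radians(7.06)
for d in(-.055,-.04,0,.04,.115):
    p=np.array([.5907,-.3115,.13])+np.array([np.cos(y),np.sin(y),0])*d;print(d,proj("wrist",p))
```

```text
-0.055 [263.4467 236.3976]
-0.04 [263.201  220.6419]
0 [262.4978 175.5412]
0.04 [261.7152 125.3511]
0.115 [259.9818  14.1734]
```

View pics/w2.png

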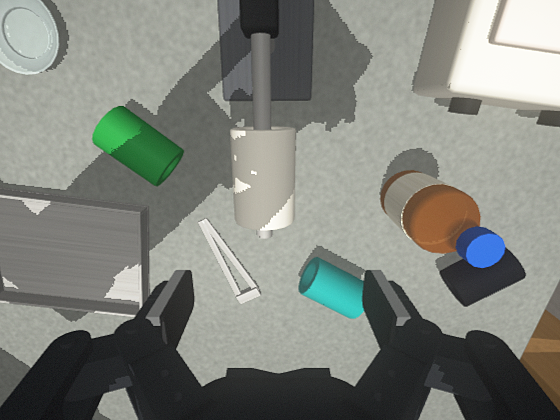

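The wrist view shows the peg from the clamp at (260.5,34) to its tip at (265,236). The sleeve spans rows 127 to 229 and columns about 231 to 295. The turquoise look-alike is at (332,288) and the green one at (138,146), both lying flat on the table.

Run:
```python
from h import *
a=back("wrist",(260.5,36),.13);m=back("wrist",(261.5,124),.13);b=back("wrist",(265,236),.13)
print(a,m,b,np.degrees(np.arctan2(*(a-b)[[1,0]])))
f=back("wrist",(263,127),.147);n=back("wrist",(265,229),.147);print("ends",f,n,(f+n)/2,f-n)
s=bot.read_state();T=rot(s["tool_rot"]).as_matrix()
tgt=np.array([*((f+n)/2)[:2],.101]);print("yaw",np.degrees(np.arctan2(T[1,0],T[0,0])))
print("tool delta mm",T.T@(tgt-s["ee_pos"])*1000)
```

```text
[ 0.6915 -0.2991  0.13  ] [ 0.6314 -0.3063  0.13  ] [ 0.5367 -0.3196  0.13  ] 7.521070798012345
ends [ 0.6305 -0.3084  0.147 ] [ 0.5506 -0.3187  0.147 ] [ 0.5905 -0.3136  0.147 ] [0.0799 0.0103 0.    ]
yaw 7.227818537845218
tool delta mm [ 29.7492 -10.3405 129.5455]
```

Emit:
carry_out(increments=[{"dx": 15,"dy": -5,"dz": 0,"ax": 0,"ay": 0,"az": 0,"fingers": 0},{"dx": 15,"dy": -5,"dz": 0,"ax": 0,"ay": 0,"az": 0.004,"fingers": 0},{"dx": 0,"dy": 0,"dz": 20,"ax": 0,"ay": 0,"az": 0,"fingers": 0},{"dx": 0,"dy": 0,"dz": 20,"ax": 0,"ay": 0,"az": 0,"fingers": 0},{"dx": 0,"dy": 0,"dz": 20,"ax": 0,"ay": 0,"az": 0,"fingers": 0},{"dx": 0,"dy": 0,"dz": 15,"ax": 0,"ay": 0,"az": 0,"fingers": 0},{"dx": 0,"dy": 0,"dz": 15,"ax": 0,"ay": 0,"az": 0,"fingers": 0},{"dx": 0,"dy": 0,"dz": 15,"ax": 0,"ay": 0,"az": 0,"fingers": 0},{"dx": 0,"dy": 0,"dz": 15,"ax": 0,"ay": 0,"az": 0,"fingers": 0},{"dx": 0,"dy": 0,"dz": 11,"ax": 0,"ay": 0,"az": 0,"fingers": 0},{"dx": 0,"dy": 0,"dz": 0,"ax": 0,"ay": 0,"az": 0,"fingers": 0},{"dx": 0,"dy": 0,"dz": 0,"ax": 0,"ay": 0,"az": 0,"fingers": 0},{"dx": 0,"dy": 0,"dz": 0,"ax": 0,"ay": 0,"az": 0,"fingers": 0}])

```text
time: 2.78
ee_pos: [0.5913, -0.3153, 0.1013]
tool_rot: [0.0, 0.998, 0.06, 0.001]
wrist_force: [0.6, -0.6, -0.2]
width: 0.0852
grasp_force: 0.0
```

Run:
```python
from h import *
import cv2
cv2.imwrite("pics/w3.png",bot.snapshot("wrist")[:,:,::-1])
```

```text
(no output)
```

View pics/w3.png

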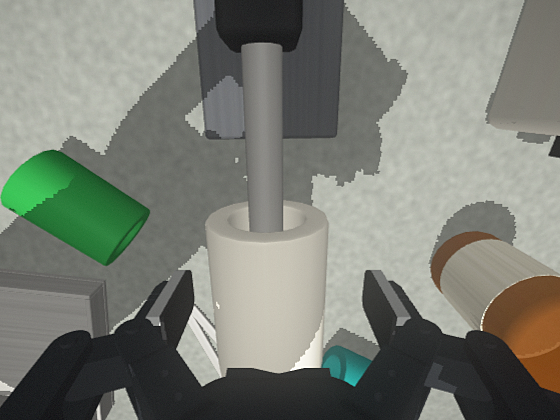

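The sleeve sits between the open fingers, with its axis at about column 268 against the finger midline at 278. I need about 3.5 mm toward −y of the tool before closing.

Emit:
carry_out(increments=[{"dx": 0,"dy": -3.5,"dz": 2,"ax": 0,"ay": 0,"az": 0,"fingers": 0},{"dx": 0,"dy": 0,"dz": 0,"ax": 0,"ay": 0,"az": 0,"fingers": 0},{"dx": 0,"dy": 0,"dz": 0,"ax": 0,"ay": 0,"az": 0,"fingers": 0.2},{"dx": 0,"dy": 0,"dz": 0,"ax": 0,"ay": 0,"az": 0,"fingers": 0.3},{"dx": 0,"dy": 0,"dz": 0,"ax": 0,"ay": 0,"az": 0,"fingers": 1},{"dx": 0,"dy": 0,"dz": 0,"ax": 0,"ay": 0,"az": 0,"fingers": 1},{"dx": 0,"dy": 0,"dz": 0,"ax": 0,"ay": 0,"az": 0,"fingers": 1},{"dx": 0,"dy": 0,"dz": 0,"ax": 0,"ay": 0,"az": 0,"fingers": 1},{"dx": 0,"dy": 0,"dz": 0,"ax": 0,"ay": 0,"az": 0,"fingers": 1},{"dx": 0,"dy": 0,"dz": 0,"ax": 0,"ay": 0,"az": 0,"fingers": 1},{"dx": 0,"dy": 0,"dz": 0,"ax": 0,"ay": 0,"az": 0,"fingers": 1},{"dx": 0,"dy": 0,"dz": 0,"ax": 0,"ay": 0,"az": 0,"fingers": 1}])

```text
time: 3.83
ee_pos: [0.5911, -0.3112, 0.0991]
tool_rot: [0.0, 0.998, 0.06, 0.0]
wrist_force: [-0.3, 0.4, 5.7]
width: 0.0527
grasp_force: 63.1
```

Gripped: the opening is 53 mm, close to the 54 mm tube. Next I lift 8 mm so the bore clears the peg, then slide off.

Emit:
carry_out(increments=[{"dx": 0,"dy": 0,"dz": -3,"ax": 0,"ay": 0,"az": 0,"fingers": 1},{"dx": 0,"dy": 0,"dz": -3,"ax": 0,"ay": 0,"az": 0,"fingers": 1},{"dx": 0,"dy": 0,"dz": -3,"ax": 0,"ay": 0,"az": 0,"fingers": 1},{"dx": 0,"dy": 0,"dz": 0,"ax": 0,"ay": 0,"az": 0,"fingers": 1},{"dx": 0,"dy": 0,"dz": 0,"ax": 0,"ay": 0,"az": 0,"fingers": 1},{"dx": -5,"dy": 0,"dz": 0,"ax": 0,"ay": 0,"az": 0,"fingers": 1},{"dx": -8,"dy": 0,"dz": 0,"ax": 0,"ay": 0,"az": 0,"fingers": 1},{"dx": -8,"dy": 0,"dz": 0,"ax": 0,"ay": 0,"az": 0,"fingers": 1},{"dx": 0,"dy": 0,"dz": 0,"ax": 0,"ay": 0,"az": 0,"fingers": 1}])

```text
time: 4.58
ee_pos: [0.5679, -0.3136, 0.1068]
tool_rot: [-0.0, 0.998, 0.06, -0.001]
wrist_force: [-1.2, 0.9, -0.9]
width: 0.0532
grasp_force: 62.9
```

Run:
```python
from h import *
import cv2
cv2.imwrite("pics/w4.png",bot.snapshot("wrist")[:,:,::-1])
```

```text
(no output)
```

View pics/w4.png

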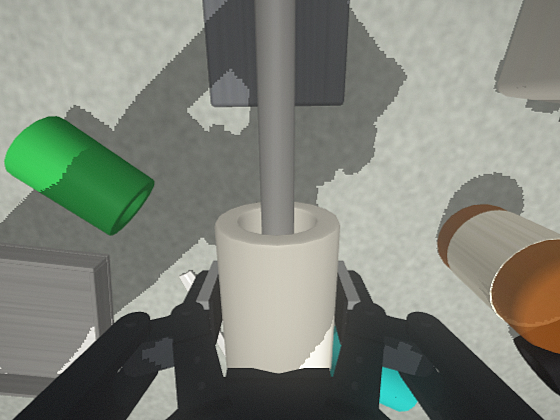

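The sleeve is held square between the pads, and the peg at column 276 runs through the middle of the bore without touching. Wrist forces are near zero, so I continue sliding off.

Emit:
carry_out(increments=[{"dx": -10,"dy": 0,"dz": 0,"ax": 0,"ay": 0,"az": 0,"fingers": 1},{"dx": -12,"dy": 0,"dz": 0,"ax": 0,"ay": 0,"az": 0,"fingers": 1},{"dx": -12,"dy": 0,"dz": 0,"ax": 0,"ay": 0,"az": 0,"fingers": 1},{"dx": -12,"dy": 0,"dz": 0,"ax": 0,"ay": 0,"az": 0,"fingers": 1},{"dx": -12,"dy": 0,"dz": 0,"ax": 0,"ay": 0,"az": 0,"fingers": 1},{"dx": -12,"dy": 0,"dz": 0,"ax": 0,"ay": 0,"az": 0,"fingers": 1},{"dx": -12,"dy": 0,"dz": 0,"ax": 0,"ay": 0,"az": 0,"fingers": 1},{"dx": -12,"dy": 0,"dz": 0,"ax": 0,"ay": 0,"az": 0,"fingers": 1},{"dx": -12,"dy": 0,"dz": 0,"ax": 0,"ay": 0,"az": 0,"fingers": 1},{"dx": 0,"dy": 0,"dz": 0,"ax": 0,"ay": 0,"az": 0,"fingers": 1},{"dx": 0,"dy": 0,"dz": 0,"ax": 0,"ay": 0,"az": 0,"fingers": 1},{"dx": 0,"dy": 0,"dz": 0,"ax": 0,"ay": 0,"az": 0,"fingers": 1}])

```text
time: 5.63
ee_pos: [0.4649, -0.3265, 0.1076]
tool_rot: [0.0, 0.998, 0.06, 0.0]
wrist_force: [0.4, -0.9, -1.4]
width: 0.053
grasp_force: 62.9
```

Run:
```python
from h import *
import cv2
w=bot.snapshot("wrist");t=bot.snapshot("top")
cv2.imwrite("pics/c5.png",np.hstack([cv2.resize(w,(400,300)),cv2.resize(t[120:300,180:420],(400,300))])[:,:,::-1])
s=bot.read_state();T=rot(s["tool_rot"]).as_matrix();print(s["ee_pos"],s["grasp_force"],s["width"])
print(T.T@(np.array([.426,-.06,s["ee_pos"][2]])-s["ee_pos"])*1000)
```

```text
[ 0.4651 -0.3264  0.1074] 62.93846905231476 0.05333104696550297
[  -6.6693 -269.1543   -0.1006]
```

View pics/c5.png

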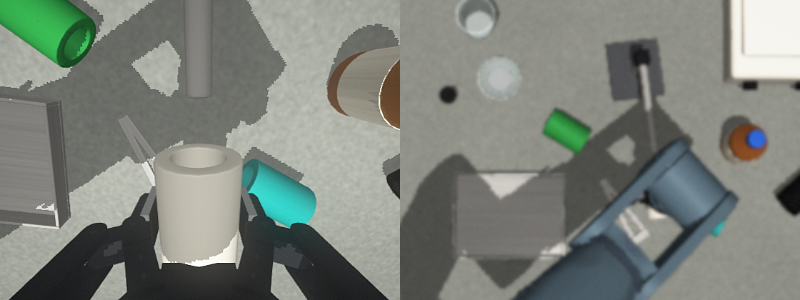

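The sleeve is off the peg and held square, at (197,205) in the left panel with the peg tip at (199,95). The path to the tray is clear. I'll carry it over and lower most of the way.

Emit:
carry_out(increments=[{"dx": 0,"dy": -12,"dz": 0,"ax": 0,"ay": 0,"az": 0,"fingers": 1},{"dx": -0.7,"dy": -23,"dz": 0,"ax": 0,"ay": 0,"az": 0,"fingers": 1},{"dx": -0.7,"dy": -25,"dz": 0,"ax": 0,"ay": 0,"az": 0,"fingers": 1},{"dx": -0.7,"dy": -25,"dz": 0,"ax": 0,"ay": 0,"az": 0,"fingers": 1},{"dx": -0.7,"dy": -25,"dz": 0,"ax": 0,"ay": 0,"az": 0,"fingers": 1},{"dx": -0.7,"dy": -25,"dz": 0,"ax": 0,"ay": 0,"az": 0,"fingers": 1},{"dx": -0.7,"dy": -25,"dz": 0,"ax": 0,"ay": 0,"az": 0,"fingers": 1},{"dx": -0.7,"dy": -25,"dz": 0,"ax": 0,"ay": 0,"az": 0,"fingers": 1},{"dx": -0.7,"dy": -25,"dz": 0,"ax": 0,"ay": 0,"az": 0,"fingers": 1},{"dx": -0.7,"dy": -25,"dz": 0,"ax": 0,"ay": 0,"az": 0,"fingers": 1},{"dx": -0.7,"dy": -22,"dz": 0,"ax": 0,"ay": 0,"az": 0,"fingers": 1},{"dx": 0,"dy": -12,"dz": 0,"ax": 0,"ay": 0,"az": 0,"fingers": 1},{"dx": 0,"dy": 0,"dz": 0,"ax": 0,"ay": 0,"az": 0,"fingers": 1},{"dx": 0,"dy": 0,"dz": 0,"ax": 0,"ay": 0,"az": 0,"fingers": 1}])

```text
time: 6.9
ee_pos: [0.4254, -0.0596, 0.1074]
tool_rot: [0.0, 0.998, 0.061, 0.0]
wrist_force: [0.1, 0.3, -0.7]
width: 0.0532
grasp_force: 63.0
```

Emit:
carry_out(increments=[{"dx": 0,"dy": 0,"dz": 10,"ax": 0,"ay": 0,"az": 0,"fingers": 1},{"dx": 0,"dy": 0,"dz": 15,"ax": 0,"ay": 0,"az": 0,"fingers": 1},{"dx": 0,"dy": 0,"dz": 15,"ax": 0,"ay": 0,"az": 0,"fingers": 1},{"dx": 0,"dy": 0,"dz": 15,"ax": 0,"ay": 0,"az": 0,"fingers": 1},{"dx": 0,"dy": 0,"dz": 10,"ax": 0,"ay": 0,"az": 0,"fingers": 1},{"dx": 0,"dy": 0,"dz": 10,"ax": 0,"ay": 0,"az": 0,"fingers": 1},{"dx": 0,"dy": 0,"dz": 7,"ax": 0,"ay": 0,"az": 0,"fingers": 1},{"dx": 0,"dy": 0,"dz": 0,"ax": 0,"ay": 0,"az": 0,"fingers": 1},{"dx": 0,"dy": 0,"dz": 0,"ax": 0,"ay": 0,"az": 0,"fingers": 1},{"dx": 0,"dy": 0,"dz": 0,"ax": 0,"ay": 0,"az": 0,"fingers": 1}])

```text
time: 7.73
ee_pos: [0.4258, -0.0604, 0.0257]
tool_rot: [0.0, 0.998, 0.06, 0.0]
wrist_force: [0.3, -0.2, -1.1]
width: 0.053
grasp_force: 63.0
```

Run:
```python
from h import *
import cv2
w=bot.snapshot("wrist");t=bot.snapshot("side")
cv2.imwrite("pics/c6.png",np.hstack([cv2.resize(w,(400,300)),cv2.resize(t[200:320,220:380],(400,300))])[:,:,::-1])
```

```text
(no output)
```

View pics/c6.png

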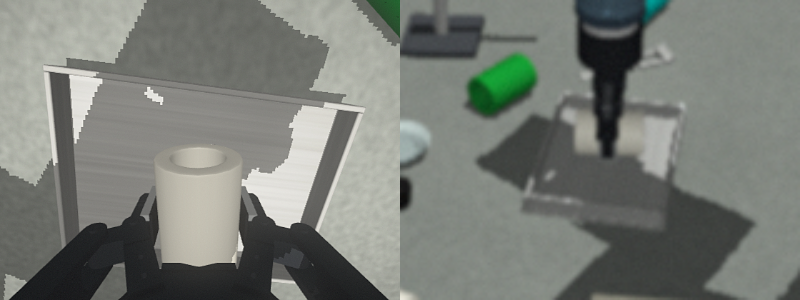

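The sleeve is inside the tray's outline in both views (left panel (198,205), right panel (608,132)), held level about 15 mm above the floor. I'll lower it slowly and watch the force.

Emit:
carry_out(increments=[{"dx": 0,"dy": 0,"dz": 4,"ax": 0,"ay": 0,"az": 0,"fingers": 1},{"dx": 0,"dy": 0,"dz": 4,"ax": 0,"ay": 0,"az": 0,"fingers": 1},{"dx": 0,"dy": 0,"dz": 3,"ax": 0,"ay": 0,"az": 0,"fingers": 1},{"dx": 0,"dy": 0,"dz": 2,"ax": 0,"ay": 0,"az": 0,"fingers": 1},{"dx": 0,"dy": 0,"dz": 0,"ax": 0,"ay": 0,"az": 0,"fingers": 1},{"dx": 0,"dy": 0,"dz": 0,"ax": 0,"ay": 0,"az": 0,"fingers": 1},{"dx": 0,"dy": 0,"dz": 0,"ax": 0,"ay": 0,"az": 0,"fingers": 1}])

```text
time: 8.42
ee_pos: [0.4253, -0.0601, 0.0123]
tool_rot: [-0.0, 0.998, 0.06, -0.0]
wrist_force: [0.0, -0.1, -0.7]
width: 0.0528
grasp_force: 63.0
```

Emit:
carry_out(increments=[{"dx": 0,"dy": 0,"dz": 1,"ax": 0,"ay": 0,"az": 0,"fingers": 1},{"dx": 0,"dy": 0,"dz": 0,"ax": 0,"ay": 0,"az": 0,"fingers": 1},{"dx": 0,"dy": 0,"dz": 0,"ax": 0,"ay": 0,"az": 0,"fingers": 1}])

```text
time: 8.67
ee_pos: [0.4253, -0.0601, 0.0113]
tool_rot: [0.0, 0.998, 0.06, 0.0]
wrist_force: [-0.2, -0.1, -1.8]
width: 0.0528
grasp_force: 63.0
```

Emit:
carry_out(increments=[{"dx": 0,"dy": 0,"dz": 1,"ax": 0,"ay": 0,"az": 0,"fingers": 1},{"dx": 0,"dy": 0,"dz": 0,"ax": 0,"ay": 0,"az": 0,"fingers": 1},{"dx": 0,"dy": 0,"dz": 0,"ax": 0,"ay": 0,"az": 0,"fingers": 1}])

```text
time: 8.92
ee_pos: [0.4252, -0.0601, 0.0103]
tool_rot: [-0.0, 0.998, 0.06, -0.0]
wrist_force: [-0.2, -0.2, -0.6]
width: 0.0532
grasp_force: 63.0
```

Emit:
carry_out(increments=[{"dx": 0,"dy": 0,"dz": 0.7,"ax": 0,"ay": 0,"az": 0,"fingers": 1},{"dx": 0,"dy": 0,"dz": 0,"ax": 0,"ay": 0,"az": 0,"fingers": 1},{"dx": 0,"dy": 0,"dz": 0,"ax": 0,"ay": 0,"az": 0,"fingers": 1}])

```text
time: 9.17
ee_pos: [0.4252, -0.0601, 0.0096]
tool_rot: [-0.0, 0.998, 0.06, -0.0]
wrist_force: [0.1, 0.2, -0.9]
width: 0.0529
grasp_force: 63.0
```

Emit:
carry_out(increments=[{"dx": 0,"dy": 0,"dz": 0.8,"ax": 0,"ay": 0,"az": 0,"fingers": 1},{"dx": 0,"dy": 0,"dz": 0,"ax": 0,"ay": 0,"az": 0,"fingers": 1},{"dx": 0,"dy": 0,"dz": 0,"ax": 0,"ay": 0,"az": 0,"fingers": 1}])

```text
time: 9.42
ee_pos: [0.4253, -0.0601, 0.0094]
tool_rot: [-0.0, 0.998, 0.06, -0.0]
wrist_force: [-3.2, 0.9, 9.2]
width: 0.0531
grasp_force: 63.8
```

Emit:
carry_out(increments=[{"dx": 0,"dy": 0,"dz": 0.6,"ax": 0,"ay": 0,"az": 0,"fingers": 1},{"dx": 0,"dy": 0,"dz": 0,"ax": 0,"ay": 0,"az": 0,"fingers": 1},{"dx": 0,"dy": 0,"dz": 0,"ax": 0,"ay": 0,"az": 0,"fingers": 1}])

```text
time: 9.67
ee_pos: [0.4253, -0.0601, 0.0093]
tool_rot: [-0.0, 0.998, 0.06, -0.0]
wrist_force: [-6.6, 2.5, 17.6]
width: 0.0532
grasp_force: 64.5
```

The sleeve is touching the floor. I'll ease off 1 mm, open and lift straight up.

Emit:
carry_out(increments=[{"dx": 0,"dy": 0,"dz": -1,"ax": 0,"ay": 0,"az": 0,"fingers": 1},{"dx": 0,"dy": 0,"dz": 0,"ax": 0,"ay": 0,"az": 0,"fingers": 1},{"dx": 0,"dy": 0,"dz": 0,"ax": 0,"ay": 0,"az": 0,"fingers": 0.3},{"dx": 0,"dy": 0,"dz": 0,"ax": 0,"ay": 0,"az": 0,"fingers": 0.2},{"dx": 0,"dy": 0,"dz": 0,"ax": 0,"ay": 0,"az": 0,"fingers": 0},{"dx": 0,"dy": 0,"dz": 0,"ax": 0,"ay": 0,"az": 0,"fingers": 0},{"dx": 0,"dy": 0,"dz": 0,"ax": 0,"ay": 0,"az": 0,"fingers": 0},{"dx": 0,"dy": 0,"dz": 0,"ax": 0,"ay": 0,"az": 0,"fingers": 0},{"dx": 0,"dy": 0,"dz": 0,"ax": 0,"ay": 0,"az": 0,"fingers": 0},{"dx": 0,"dy": 0,"dz": 0,"ax": 0,"ay": 0,"az": 0,"fingers": 0}])

```text
time: 10.5
ee_pos: [0.4252, -0.0601, 0.0092]
tool_rot: [-0.0, 0.998, 0.06, -0.0]
wrist_force: [-0.7, 0.3, 0.1]
width: 0.0854
grasp_force: 0.0
```

Run:
```python
from h import *
import cv2
w=bot.snapshot("wrist");t=bot.snapshot("side")
cv2.imwrite("pics/c7.png",np.hstack([cv2.resize(w,(400,300)),cv2.resize(t[200:320,220:380],(400,300))])[:,:,::-1])
```

```text
(no output)
```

View pics/c7.png

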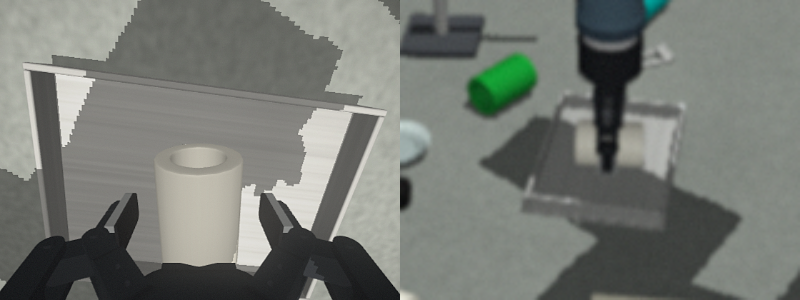

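The sleeve lies free in the tray (left panel (198,205)), with the open pads about 16 mm clear on each side. Now I lift straight up.

Emit:
carry_out(increments=[{"dx": 0,"dy": 0,"dz": -8,"ax": 0,"ay": 0,"az": 0,"fingers": 0},{"dx": 0,"dy": 0,"dz": -15,"ax": 0,"ay": 0,"az": 0,"fingers": 0},{"dx": 0,"dy": 0,"dz": -20,"ax": 0,"ay": 0,"az": 0,"fingers": 0},{"dx": 0,"dy": 0,"dz": -20,"ax": 0,"ay": 0,"az": 0,"fingers": 0},{"dx": 0,"dy": 0,"dz": -20,"ax": 0,"ay": 0,"az": 0,"fingers": 0},{"dx": 0,"dy": 0,"dz": -20,"ax": 0,"ay": 0,"az": 0,"fingers": 0},{"dx": 0,"dy": 0,"dz": -20,"ax": 0,"ay": 0,"az": 0,"fingers": 0},{"dx": 0,"dy": 0,"dz": -15,"ax": 0,"ay": 0,"az": 0,"fingers": 0},{"dx": 0,"dy": 0,"dz": 0,"ax": 0,"ay": 0,"az": 0,"fingers": 0},{"dx": 0,"dy": 0,"dz": 0,"ax": 0,"ay": 0,"az": 0,"fingers": 0},{"dx": 0,"dy": 0,"dz": 0,"ax": 0,"ay": 0,"az": 0,"fingers": 0},{"dx": 0,"dy": 0,"dz": 0,"ax": 0,"ay": 0,"az": 0,"fingers": 0},{"dx": 0,"dy": 0,"dz": 0,"ax": 0,"ay": 0,"az": 0,"fingers": 0}])

```text
time: 11.68
ee_pos: [0.4245, -0.0597, 0.1461]
tool_rot: [-0.001, 0.998, 0.06, -0.001]
wrist_force: [-0.3, 0.0, 0.4]
width: 0.0857
grasp_force: 0.0
```

Run:
```python
from h import *
import cv2
cv2.imwrite("pics/w8.png",cv2.resize(bot.snapshot("wrist"),(400,300))[:,:,::-1])
```

```text
(no output)
```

View pics/w8.png

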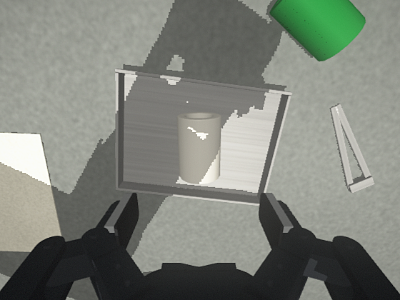

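The sleeve lies on its side in the tray at (198,148), well inside the walls, and the gripper is clear above it.

```bash
python3 -c "
from bench import bot
print(bot.finish_job())"
```

```text
the job is handed in; nothing more can be done
None
```

The long sleeve is lying on its side on the tray floor, released only after it touched down, the short sleeve was never approached, and the job was handed in at about 12 s; no verdict came back.

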